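# Demagnetise the sprung tweezers at the garage bench

## Task

Turn the black dial on the green demagnetiser clockwise until its white pointer points at the orange tab. Then pick the sprung tweezers with red grips off their wooden rest and hold them level with their tips over the middle of the round steel plate, about 30 mm above it and not touching, while squeezing them to the marked tip gap of 12 mm (each arm centred on its green stripe on the white gauge plate). Finish while still holding them there, steady at that gap; leave the orange tab, the tape roll, the jar and the screwdriver alone.

Things in the scene. Friction and masses are not known exactly. Their poses are not given: they have to be found in the camera images.
- dial (a joint): Turn of the demagnetiser's dial, rad, 0 to 3.3, growing clockwise seen from above. At 0 the white pointer points along the -x axis of plate. A black skirt (radius 26 mm) with an upright grip bar 46 mm long (along the pointer), 14 mm wide, 33 mm high; the pointer end has a white line. Friction 0.03 N m; stays where left.
- mark (a joint): Turn angle of the orange tab on the dial's scale, measured exactly as dial: the pointer is on the tab when both values are equal. The tab is 5 mm wide, 4 mm high, 30 to 49 mm from the dial's axis. It is not to be moved.
- dial_grip (a point): Point on the dial's axis, 10 mm below the top of its grip bar and 34 mm above the top of the demagnetiser's case. Turns with the dial: its -x axis is the way the pointer points, its y axis is across the bar (the way to pinch it).
- dial_tip (a point): Point on the pointer's line, 33 mm from the dial's axis.
- mark_tip (a point): Point on the orange tab's line, 33 mm from the dial's axis.
- plate (a point): Centre of the top of the round steel plate (radius 35 mm, 4 mm proud) on the demagnetiser: a fixed green case, 150 (x) by 250 (y) by 60 mm high, whose axes are this point's axes. The plate lies 20 mm to -x and 70 mm to -y of the case's centre, the dial's axis 15 mm to +x and 68 mm to +y of it.
- tweezers: Loose sprung steel tweezers, 195 mm long, 0.12 kg, lying flat on their rest, x to the tips, z up. Origin: middle between the two red grips, on the underside, which lies 46 mm above the table. Grips: outer faces 40 mm long (x), 13 mm tall, centred 8.5 mm above the underside; 51.5 mm over both when relaxed, 42 mm (and parallel) at the marked gap. Balance point within 15 mm of the origin.
- jaw_left (a joint): Squeeze angle of each arm, rad (the arms hinge at the tail, 85 mm to -x of the origin, and move together): 0 relaxed (tip gap 32 mm), 0.0556 at the marked gap (12 mm), 0.085 fully squeezed (1.5 mm). Tip gap in mm = 32 - 360 x angle; width over the grips in mm = 51.5 - 170 x angle. Spring: about 3.5 N at each grip to start, 10 N at the marked gap.
- tweezers_tip (a point): Point midway between the two tips, 95 mm to +x of the tweezers' origin and 8 mm above their underside. Axes as the tweezers.
- gauge (a point): Centre of the top of the white gauge plate (16 by 54 mm) fixed to the tail by a thin spine, under the arms, 60 mm to +x of the tweezers' origin. It bears two green stripes 6.6 mm wide along x, centred 9 mm either side of the middle; at the marked gap each 4 mm wide arm is centred on its stripe.
- rest: Fixed wooden rest: base 200 by 80 by 8 mm, two saddles 70 mm wide, tops 46 mm above the table, 85 mm to -x (24 mm long) and 60 mm to +x (20 mm long) of the origin, which is on the table under the grips' middle. Between the saddles fingers have room down to the base. The front saddle has side lips 6 mm high, 31 mm either side.
- tape: Yellow roll of tape lying flat, diameter 90 mm, 25 mm high; leave alone. Origin centre of underside.
- jar: Glass jar with brass lid, diameter 64 mm, 90 mm high; leave alone. Origin centre of underside.
- driver: Screwdriver with a red handle lying on the bench, about 200 mm long and 30 mm high; leave alone. Origin near its middle, x to the tip.
Not all that is in view belongs to the job. Of the things shaped like the rest, the wooden one is meant.

How it is judged:
On the way, in this order (a step that is already met when the one before it is completed fails the run):
1. the dial's pointer is on the orange tab (horizontal distance between dial_tip and mark_tip below 0.0045 m), for 0.3 s.
2. the tweezers are lifted clear of their rest in the fingers (z of tweezers in the frame of rest above 0.066 m and contact force between tweezers and the fingers above 0.5 N and contact force between tweezers and rest below 0.1 N), for 0.2 s.
3. the tips are over the steel plate at the marked gap (horizontal distance between tweezers_tip and plate below 0.025 m and z of tweezers_tip in the frame of plate between 0.012 and 0.055 m and value of joint jaw_left between 0.0472 and 0.064 rad), for 0.3 s.
At the end, for the whole second after the job is handed in: Pointer within 4.5 mm (8 degrees) of the orange tab; tweezers held by the fingers alone, still, level within 17 degrees, tip point within 25 mm sideways of the plate centre and 12 to 55 mm above it, tip gap 12 mm within 3 mm, touching neither demagnetiser nor rest (all of step 3 and horizontal distance between dial_tip and mark_tip below 0.0045 m and contact force between tweezers and rest below 0.1 N and contact force between tweezers and unit below 0.1 N and contact force between tweezers and the fingers above 0.5 N and angle between tweezers's own z axis and vertical below 0.3 rad and linear speed of tweezers below 0.03 m/s and velocity of joint jaw_left between -0.05 and 0.05 rad/s); the arm keeps its last pose, push and grip.
It fails at once if a bystander is moved (distance of any of tape, jar, driver from where it was at the start of the episode above 0.02 m).
It fails at once if the orange tab is moved (distance of mark_tip from where it was at the start of the episode above 0.004 m).
It also fails if it takes over 54 s, if anything falls off the work surface, if the arm or the gripper's body presses on something with over 40 N, if the wrist force passes 120 N, or if a joint passes its speed limit or range.

## Robot

A 6-joint arm with a two-finger parallel gripper is mounted at the origin on the work surface. World frame = base frame: x ahead of the robot, y to its left, z up, the work surface at z = 0. Lengths are in m, angles in rad, forces in N, time in s.
With the tool pointing down it reaches from about 0.4 to 0.825 m from the base axis. Payload 7 kg.
Tool frame: the origin (TCP) lies between the finger pads; the fingertips stand 22 mm ahead of it and the grasp point (between the pads) lies 3 mm ahead of it (arm.tip_reach is the distance from the TCP to the fingertips, in m); z points along the fingers, y is the line along which they close (so a half turn about z gives the same grasp; the last joint's range is limited). The gripper opens to 88 mm and grips with 3 to 60 N. Pads are 19 mm wide; open, the fingers measure 130 mm over their backs; the gripper's body (78 mm by 193 mm) begins 47 mm behind the grasp point.
Start: joints at [-0.872, 0.359, 0.012, 0, -1.224, -0.288], TCP at [0.27, -0.619, 0.249] pointing down, gripper open.
Joint ranges: [-3.07, 3.07], [-1.43, 2.12], [-1.02, 1.25], [-3.03, 1.67], [-3.05, -0], [-3.03, 3.03]. Speed limits (rad/s): [2.39, 2.39, 3.01, 3.14, 3.14, 3.14].

## Interface

Orientations are given as [roll, pitch, yaw] about the fixed x, y, z axes, in that order (R = Rz(yaw) Ry(pitch) Rx(roll)).
In Python, from station import arm, viewer gives the robot as it stands. The module is installed in compiled form; this text tells all that it offers.
- The arm moves only by the tool apply_moves, never from a script. Its argument "commands" is a list that holds one entry, the list of rows, each a list of 5 numbers: the closure, from -1 (fully open) to 1 (shut), then the shift along the world's x, y, z as a fraction of full scale, then the turn about the world's z as a fraction of full scale. In form: [[[fingers, tx, ty, tz, yaw], ...]]. A call has 1 to 12 rows; each row shifts and turns the commanded pose from where the row before left it; what a row does not reach is not made up. Full scale, the value 1, is 20 cm for a shift and pi rad for a turn. A row lasts 1/10 s, in which the tool goes at most 50 mm and 8.59 degrees, less where a joint would pass 70% of its speed; a pose out of reach is approached as far as the arm can. A call with a number of a shift or a turn outside -1 to 1 is refused whole. A call with a gripper value outside its range is refused whole. The fingers move at their own pace and stop on an object; "force" is the grip in N (left out, the last holds). Time passes only in rows, so rows that do not move let the fingers close. It gives the time, the measured TCP pose, the force, the opening and the grip force at its end, in the units of the state.
- arm.get_state(): the state, without advancing time (a new reading comes with each control period).
- viewer.grab_frame(name): name is "side" or "top"; returns a dict with "image" (400x640x3 uint8, blue, green, red), "mtx" (3x3 intrinsics, pixels), "k1" (the pictures are not rectified: a ray, as slopes to the right and down, at radius r is drawn at 1 + k1 r^2 times it, then the intrinsics apply), "rvec" (rotation vector, rad) and "tvec" (3), from world to camera coordinates, as OpenCV has them. Camera axes: x right, y down, z forward; pixel columns grow to the right and rows downward; lengths in m; the calibration is good to about 2 mm. A picture is of the moment at which its call begins. There is no depth.
- arm.job_done(): hands the job in; it is judged then, once.
The state is a dict: "t": time; "q": joint angles; "qd": joint speeds; "joint_efforts": joint torques, N m; "eef_pos": TCP position; "ee_rot": TCP orientation; "force": force on the tool from outside, world axes, zero at the start; "moment": the same for the moment, N m; "width": finger opening in m; "gripper_force": force on a finger pad.
Only numpy, scipy, OpenCV 4.12 (cv2) and the standard library are available. Lean on these libraries where they do the work, as an engineer would, in place of code of your own. Each camera call takes 0.05 s, during which the arm holds its last target. There are 200 camera calls.

## Working session

There is one attempt and no reset: what is moved stays moved. The work goes in short steps, Python scripts to look and compute and a tool call to move; the robot and the scene stay as the last step left them, time stands still between calls to the robot, and variables do not carry over. Pictures are saved under pics/ and viewed, at most 10 in all, crops included, and the job is handed in when it is done.

Besides the shell and the picture viewer there is one more tool, called by a JSON object that holds its "fn" and its "kwargs", one argument or row to a line. apply_moves: Moves the arm, as the interface text tells. Shift numbers are shares of 20 cm and turn numbers shares of pi rad, none past 1 either way. Its arguments: {"type":"object","properties":{"commands":{"type":"array","items":{"type":"array","items":{"type":"array","items":{"type":"number"}}}},"force":{"type":"number"}},"required":["commands"]}

```bash
mkdir -p pics; cat > h.py <<'E'
import numpy as np, cv2
from station import arm, viewer
def grab(n): return viewer.grab_frame(n)
def ray(f,u,v):
    K=np.array(f["mtx"]);k1=float(np.ravel(f["k1"])[0])
    p=cv2.undistortPoints(np.array([[[u,v]]],float),K,np.array([k1,0,0,0.]))[0,0]
    R=cv2.Rodrigues(np.array(f["rvec"],float))[0];t=np.array(f["tvec"],float).ravel()
    return -R.T@t, R.T@np.array([p[0],p[1],1])
def onz(f,u,v,z):
    c,d=ray(f,u,v); return c+d*(z-c[2])/d[2]
def proj(f,P):
    return cv2.projectPoints(np.array(P,float).reshape(-1,1,3),np.array(f["rvec"],float),np.array(f["tvec"],float),np.array(f["mtx"]),np.array([float(np.ravel(f["k1"])[0]),0,0,0.]))[0][:,0]
E
python3 - <<'E'
from h import *
for n in("top","side"):
    f=grab(n); cv2.imwrite(f"pics/{n}0.png",f["image"]); print(n,ray(f,320,200),f["k1"],f["mtx"][0][0])
print(arm.get_state())
E
```

```text
top (array([0.49704803, 0.08922087, 1.15289544]), array([ 0.07286203,  0.00799472, -0.99760468])) -0.08161461266483615 380.45839799150065
side (array([0.20578275, 1.07512037, 0.72342936]), array([ 0.28415815, -0.80054317, -0.52765223])) -0.007041291163074053 417.2199371632234
{'t': 0.1, 'q': array([-8.71923226e-01,  3.59327268e-01,  1.11381858e-02, -3.10403521e-04,
       -1.22409201e+00, -2.88083985e-01]), 'qd': array([ 0.00026786, -0.00124204,  0.00144566,  0.00160801, -0.00015595,
        0.00093017]), 'joint_efforts': array([-2.34086037e-03, -5.84162092e+01,  2.93751651e+01,  7.01562613e+00,
        1.01265500e-02, -6.94163600e-05]), 'eef_pos': array([ 0.26935359, -0.61848313,  0.2477029 ]), 'ee_rot': array([ 3.14008616e+00, -1.42096974e-04, -2.73090912e+00]), 'force': array([ 0.64011882,  0.13477225, -0.37880736]), 'moment': array([0.02512591, 0.00620184, 0.00012994]), 'gripper_force': 0.0, 'width': 0.08753432137501664}
```

View pics/top0.png

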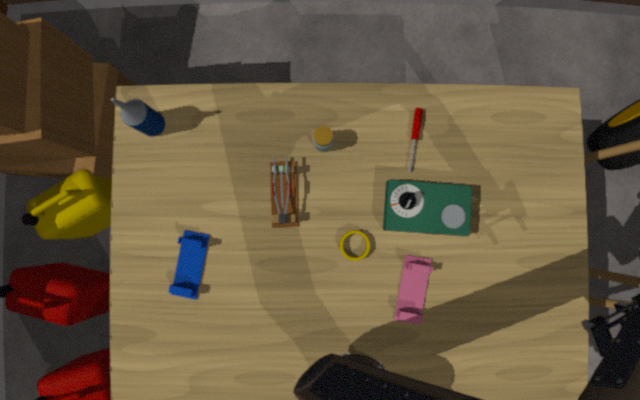

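View pics/side0.png

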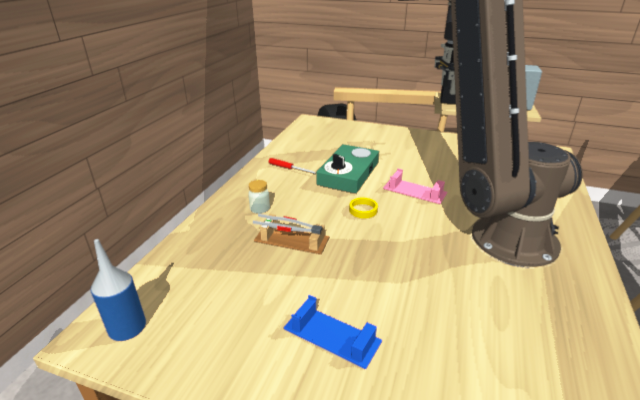

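Top view: up is +x and right is -y. Rest-like things: the wooden one with the tweezers (285,192), a blue one (190,264) and a pink one (413,289), so I choose the wooden one. Dial (407,201), plate (453,216), tape (355,245), jar (322,137), driver (415,138). Red look-alike: the driver handle (417,122).

```bash
python3 - <<'E'
from h import *
f=grab("top");im=f["image"]
a=cv2.resize(im[145:240,255:315],None,fx=6,fy=6,interpolation=cv2.INTER_CUBIC)
b=cv2.resize(im[170:245,378:480],None,fx=4,fy=4,interpolation=cv2.INTER_CUBIC)
c=np.zeros((570,780,3),np.uint8);c[:570,:360]=a;c[:300,365:365+408]=b
cv2.imwrite("pics/c1.png",c)
hsv=cv2.cvtColor(im,cv2.COLOR_BGR2HSV)
g=cv2.inRange(hsv,(65,90,30),(95,255,255));g=cv2.morphologyEx(g,cv2.MORPH_CLOSE,np.ones((25,25)))
cs=cv2.findContours(g,0,2)[0];c=max(cs,key=cv2.contourArea);r=cv2.minAreaRect(c);print(r)
for p in cv2.boxPoints(r):print(p,onz(f,*p,0.06)[:2],onz(f,*p,0)[:2])
m=cv2.inRange(hsv,(0,110,50),(8,255,255))|cv2.inRange(hsv,(172,110,50),(180,255,255))
m[:,:255]=0;m[:,315:]=0
n,l,s,ce=cv2.connectedComponentsWithStats(m)
for i in range(1,n):
  if s[i,4]>4:print(s[i],ce[i],onz(f,*ce[i],.06)[:2])
E
```

```text
((427.6344909667969, 207.1167449951172), (85.63895416259766, 50.01543045043945), 4.085616588592529)
[383.1421  229.01015] [ 0.49268614 -0.08343545] [ 0.49244668 -0.09291429]
[386.70557 179.12181] [ 0.63704987 -0.09556878] [ 0.64473597 -0.10571374]
[472.1269  185.22334] [ 0.61924911 -0.3480624 ] [ 0.62595795 -0.37206927]
[468.56342 235.11168] [ 0.47339525 -0.33379519] [ 0.47209671 -0.35701879]
[272 182   3  14  24] [272.625      188.91666667] [0.60937361 0.23464484]
[289 182   2  13  25] [289.48 188.2 ] [0.61127626 0.18595165]
```

View pics/c1.png

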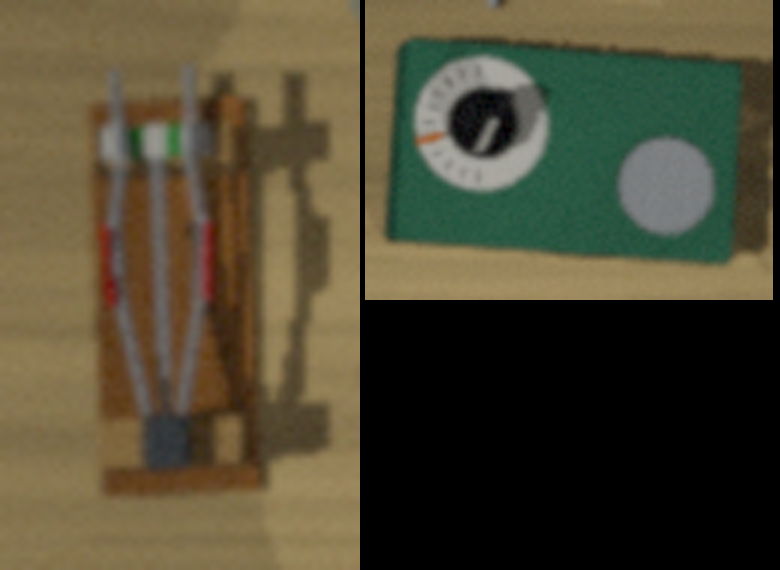

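The crop confirms the choice: red-gripped tweezers on the wooden rest, tips toward +x (image up). The dial's white line points down-left and the orange tab sits at the left of the scale, so about 45° clockwise is needed.

```bash
python3 - <<'E'
from h import *
f=grab("top");im=f["image"];hsv=cv2.cvtColor(im,cv2.COLOR_BGR2HSV)
def cen(m,lo,hi,x0,x1,y0,y1):
    k=np.zeros_like(m);k[y0:y1,x0:x1]=m[y0:y1,x0:x1];ys,xs=np.nonzero(k);return len(xs),xs,ys
# steel plate
s=cv2.inRange(hsv,(0,0,60),(180,75,255))
n,xs,ys=cen(s,0,0,438,470,200,234);pl=onz(f,xs.mean(),ys.mean(),.064);print("plate",n,xs.mean(),ys.mean(),pl)
yaw=np.deg2rad(-4.1);R=np.array([[np.cos(yaw),-np.sin(yaw)],[np.sin(yaw),np.cos(yaw)]])
w=cv2.inRange(hsv,(0,0,90),(180,90,255))
n,xs,ys=cen(s,0,0,385,430,180,222)
h=cv2.convexHull(np.c_[xs,ys].astype(np.int32));(e,ax,_)=cv2.fitEllipse(h);print("scale",e,ax,onz(f,*e,.061))
ax0=pl[:2]+R@np.array([35,138])/1000;print("axis from plate",ax0)
o=cv2.inRange(hsv,(5,100,80),(20,255,255));n,xs,ys=cen(o,0,0,385,405,190,220);om=onz(f,xs.mean(),ys.mean(),.066);print("tab",n,xs.mean(),ys.mean(),om)
g=im.min(2).astype(int);sub=g[192:212,396:416];print(sub)
for name,c in(("scale",onz(f,*e,.061)[:2]),("plate",ax0)):
    print(name,"tab world deg",np.rad2deg(np.arctan2(*(om[:2]-c)[::-1])), "proj top",proj(f,[[*c,.104]]))
# tweezers
for u,v,z in((272.6,188.9,.0545),(289.5,188.2,.0545),(282.5,218.3,.055),(281.2,168.7,.05),(274,157,.054),(286.3,157,.054)):print(u,v,onz(f,u,v,z)[:2])
E
```

```text
plate 501 452.9081836327345 216.08183632734531 [ 0.52889709 -0.28687697  0.064     ]
scale (405.8028259277344, 196.05577087402344) (41.11317443847656, 49.23683547973633) [ 0.58758167 -0.15035575  0.061     ]
axis from plate [ 0.57367417 -0.15173255]
tab 12 393.5 204.16666666666666 [ 0.56385161 -0.11322211  0.066     ]
[[133 138 140 137 139 138 127 110  95  75  55  55  59  70  75  78  82  99
  102 107]
 [118 125 139 138 138 121  94  65  42  23  24  17  19  29  20  31  28  43
   61  77]
 [132 130 138 134 122  90  52  33  18   6   8  12  14   5  15  18  17  26
   46  72]
 [139 138 139 122  90  45  24  10  21  17  19   0   7  12  23  17  17  24
   44  74]
 [137 136 133 104  57  21  21  17  21   6  14  11  15  15   3  20  16  22
   36  70]
 [135 139 124  82  35  18  23  11  25   7   0   8  15  18  20  10  12  15
   25  52]
 [149 139 111  62  17  21  13  19  16  12  13  13  14  20  25  16  21   8
   19  45]
 [153 139 106  53  24  23  20  21  12  19   2  13  34  55  60  39  19  17
   11  34]
 [151 139 105  55  13  20   0  21  14  18  16  24  59  98 104  62  20   6
   12  35]
 [153 142 102  
[... 586 characters left out ...]
153 157 158 155 148 125  95  81  78  69  60  44  39  52  74 106 129
  150 156]
 [155 158 156 157 158 157 153 144 130 118 104  98  99 100 104 127 146 153
  155 159]
 [159 156 146 142 155 160 158 157 155 153 148 148 147 145 151 152 159 160
  159 159]
 [156 151 135 141 155 156 156 155 159 159 155 157 158 158 159 159 160 159
  159 157]]
scale tab world deg 122.58039970941779 proj top [[409.14131401 194.77225112]]
plate tab world deg 104.30889360992533 proj top [[409.71411694 199.75606595]]
272.6 188.9 [0.60998772 0.23544961]
289.5 188.2 [0.61185091 0.18638041]
282.5 218.3 [0.52463305 0.20638065]
281.2 168.7 [0.66966917 0.21122831]
274 157 [0.70359817 0.23201815]
286.3 157 [0.70343481 0.1960686 ]
```

{"fn": "apply_moves", "kwargs": {
  "commands": [
    [[-1, 0.076, 0.116, -0.01, 0.036], [-1, 0.076, 0.116, -0.01, 0.036], [-1, 0.076, 0.116, -0.01, 0.036], [-1, 0.076, 0.116, -0.01, 0.036], [-1, 0.076, 0.116, -0.01, 0.036], [-1, 0.076, 0.116, -0.01, 0.036], [-1, 0.076, 0.116, -0.01, 0.036], [-1, 0.076, 0.116, -0.01, 0.036], [-1, 0.076, 0.116, -0.01, 0.036], [-1, 0.076, 0.116, -0.01, 0.036], [-1, 0.076, 0.116, -0.01, 0.036], [-1, 0.076, 0.116, -0.01, 0.036]]
  ],
  "force": 20
}}

```text
t: 1.4
eef_pos: [0.4523, -0.3394, 0.2245]
ee_rot: [-3.142, 0.0, -1.369]
force: [0.2, -0.6, 0.4]
width: 0.0876
gripper_force: 0.0
```

{"fn": "apply_moves", "kwargs": {
  "commands": [
    [[-1, 0.076, 0.116, -0.02, 0.036], [-1, 0.076, 0.116, -0.02, 0.036], [-1, 0.076, 0.116, -0.02, 0.036], [-1, 0.076, 0.116, -0.02, 0.036], [-1, 0.076, 0.116, -0.02, 0.036], [-1, 0.076, 0.116, -0.02, 0.036], [-1, 0.076, 0.116, -0.02, 0.036], [-1, 0.076, 0.116, -0.02, 0.036], [-1, 0, 0, 0, 0], [-1, 0, 0, 0, 0], [-1, 0, 0, 0, 0]]
  ]
}}

```text
t: 2.5
eef_pos: [0.5731, -0.1552, 0.1926]
ee_rot: [3.141, 0.0, -0.47]
force: [-0.7, 0.2, 0.2]
width: 0.0877
gripper_force: 0.0
```

```bash
python3 - <<'E'
from h import *
s=arm.get_state();print(s['eef_pos'],np.rad2deg(s['ee_rot']),np.rad2deg(s['q']),arm.tip_reach)
f=grab("side");im=f["image"];cv2.imwrite("pics/s1.png",cv2.resize(im[60:220,260:440],None,fx=4,fy=3.75))
print(proj(f,[[.574,-.152,.104],[.529,-.287,.064]]))
E
```

```text
[ 0.57314234 -0.15524742  0.19257683] [ 1.79992434e+02  1.24708699e-02 -2.69482385e+01] [ 3.68888054e+00  1.53897010e+01 -1.43838228e+01  1.78620822e-04
 -6.02410620e+01  5.93627931e+01] 0.022
[[338.49154112 155.96624191]
 [360.89653369 152.33698396]]
```

View pics/s1.png

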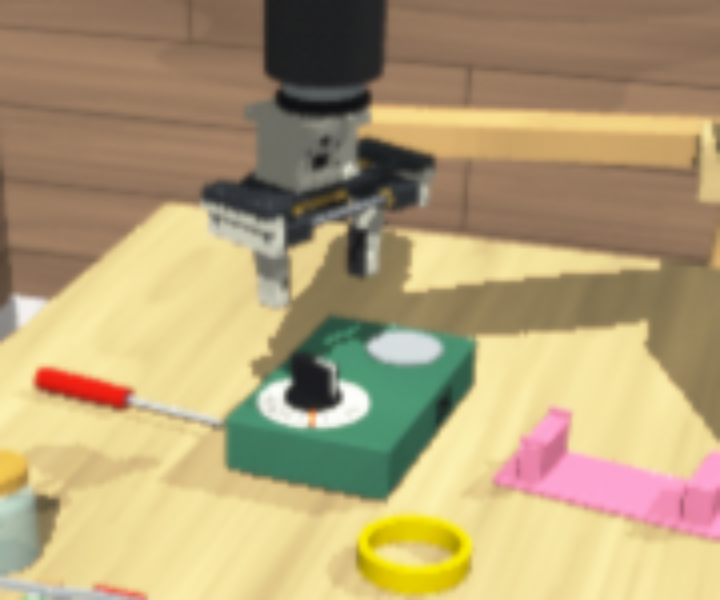

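Gripper is above the dial. The bar top is at side pixel (338,156), which matches my projected axis. The orange tab sits in front at about (338,171). Lowering.

{"fn": "apply_moves", "kwargs": {
  "commands": [
    [[-1, 0.005, 0.015, -0.1, 0], [-1, 0, 0, -0.1, 0], [-1, 0, 0, -0.1, 0], [-1, 0, 0, -0.1, 0], [-1, 0, 0, -0.06, 0], [-1, 0, 0, 0, 0], [0.5, 0, 0, 0, 0], [0.8, 0, 0, 0, 0], [0.8, 0, 0, 0, 0], [0.8, 0, 0, 0, 0], [0.8, 0, 0, 0, 0], [0.8, 0, 0, 0, 0]]
  ],
  "force": 15
}}

```text
t: 3.75
eef_pos: [0.5746, -0.1518, 0.1008]
ee_rot: [-3.141, -0.0, -0.469]
force: [0.1, -0.0, 0.1]
width: 0.0454
gripper_force: 0.0
```

{"fn": "apply_moves", "kwargs": {
  "commands": [
    [[0.8, 0, 0, 0, 0], [0.8, 0, 0, 0, 0], [0.8, 0, 0, 0, 0], [0.8, 0, 0, 0, 0], [0.8, 0, 0, 0, 0], [0.8, 0, 0, 0, 0], [0.8, 0, 0, 0, 0]]
  ]
}}

```text
t: 4.45
eef_pos: [0.5742, -0.1523, 0.1005]
ee_rot: [3.141, 0.0, -0.469]
force: [-1.5, -5.2, 0.1]
width: 0.014
gripper_force: 15.0
```

{"fn": "apply_moves", "kwargs": {
  "commands": [
    [[0.8, 0, 0, 0, -0.034], [0.8, 0, 0, 0, -0.034], [0.8, 0, 0, 0, -0.034], [0.8, 0, 0, 0, -0.034], [0.8, 0, 0, 0, -0.034], [0.8, 0, 0, 0, -0.034], [0.8, 0, 0, 0, -0.034], [0.8, 0, 0, 0, -0.033], [0.8, 0, 0, 0, 0], [0.8, 0, 0, 0, 0]]
  ]
}}

```text
t: 5.45
eef_pos: [0.5744, -0.1521, 0.1005]
ee_rot: [3.141, -0.0, -1.317]
force: [-0.7, -5.3, 0.4]
width: 0.0141
gripper_force: 15.0
```

{"fn": "apply_moves", "kwargs": {
  "commands": [
    [[0.2, 0, 0, 0, 0], [0.2, 0, 0, 0, 0], [0, 0, 0, 0, 0], [0, 0, 0, 0, 0], [0, 0, 0, 0.15, 0], [0, 0, 0, 0.2, 0], [-0.5, 0, 0, 0.2, 0], [-1, 0, 0.1, 0.1, 0], [-1, 0, 0.2, 0, 0], [-1, 0, 0.2, 0, 0], [-1, 0, 0.2, 0, 0], [-1, 0, 0.2, 0, 0]]
  ]
}}

```text
t: 6.65
eef_pos: [0.5743, 0.0298, 0.2308]
ee_rot: [-3.141, 0.0, -1.32]
force: [1.6, -0.5, -0.4]
width: 0.0849
gripper_force: 0.0
```

{"fn": "apply_moves", "kwargs": {
  "commands": [
    [[-1, 0, 0.2, 0, 0.04], [-1, 0, 0.2, 0, 0.04], [-1, 0, 0.2, 0, 0.04], [-1, 0, 0.2, 0, 0.04], [-1, 0, 0.1, 0, 0.04], [-1, 0, 0, 0, 0.04], [-1, 0, 0, 0, 0.04], [-1, 0, 0, 0, 0.04], [-1, 0, 0, 0, 0.04], [-1, 0, 0, 0, 0.04], [-1, 0, 0, 0, 0], [-1, 0, 0, 0, 0]]
  ]
}}

```text
t: 7.85
eef_pos: [0.5745, 0.2083, 0.2305]
ee_rot: [-3.141, 0.0, -0.067]
force: [0.2, 0.3, 1.1]
width: 0.0871
gripper_force: 0.0
```

```bash
python3 - <<'E'
from h import *
s=arm.get_state();print(s['eef_pos'],np.rad2deg(s['ee_rot']),np.rad2deg(s['q']))
f=grab("top");im=f["image"]
g=im.min(2).astype(int);print(g[190:212:,396:416])
cv2.imwrite("pics/t2.png",cv2.resize(im[170:245,378:480],None,fx=7,fy=7,interpolation=cv2.INTER_CUBIC))
E
```

```text
[0.574474   0.20826996 0.23052445] [-1.79993076e+02  3.08046789e-03 -3.83436267e+00] [ 3.82163989e+01  1.52732744e+01 -9.26888746e+00 -7.92034457e-03
 -6.54554881e+01  4.79525282e+01]
[[ 86  78  67  68  82  84  83  84  87  83  80  81  86  98 106 109 111 113
  113 109]
 [ 85  83  75  69  81  85  82  78  81  75  71  62  67  76  92 106 110 112
  112 112]
 [ 82  82  84  86  82  81  74  60  50  47  28  36  38  47  59  79  99 106
  109 111]
 [ 71  75  82  86  87  73  52  32  25  15  18  15  12  23  26  41  68  87
  105 110]
 [ 79  78  82  84  66  50  29  23   4   0  14   1   9   3   1  20  32  55
   87 102]
 [ 82  80  85  75  45  24  15  16   5  15   2   7  14  11  23   5  13  26
   50  71]
 [ 85  80  76  58  32  14  16  14  14  12   7   2  12  15   0  10  17   9
   19  40]
 [ 82  85  72  41  21  15   8  12  12   8  15  10   9   6   9   7  12   9
    4  14]
 [ 94  87  68  35  13  21   8   6   9   7  18  20  30  32  29  24   8  10
    4  12]
 [101  87  59  30   5  21  16  23  29  41  48  57  64  52  51  28  18  11
   13  12]
 [103  91  55  30  13  25  39  56  64  66  78  85  79  59  43  19 
[... 254 characters left out ...]
  19  11
   32  60]
 [ 62  84  94  71  32  11  22  14   8  18  14  12  17  11  14  13   6  14
   39  64]
 [ 96 105 107  94  53  26  16  14  21  20  20  22   9   5  16  11  21  30
   58  84]
 [111 110 111 103  74  47  21  21  20  18  17  17   7  15  16  27  35  51
   84 102]
 [105 105 110 109 101  73  50  31  18  18  16  19  18  21  19  38  64  82
  101 110]
 [ 97 105 113 112 109 101  85  68  50  37  32  27  31  48  59  69  83 104
  110 112]
 [104 110 112 106 112 109 107  97  89  76  70  68  69  84  94 103 108 109
  111 112]
 [113 110 102  98 110 111 110 113 109 106 103 102 103 104 111 112 111 113
  111 114]
 [112 108  95 100 113 111 108 109 109 112 109 110 113 109 110 113 109 110
  113 113]]
```

View pics/t2.png

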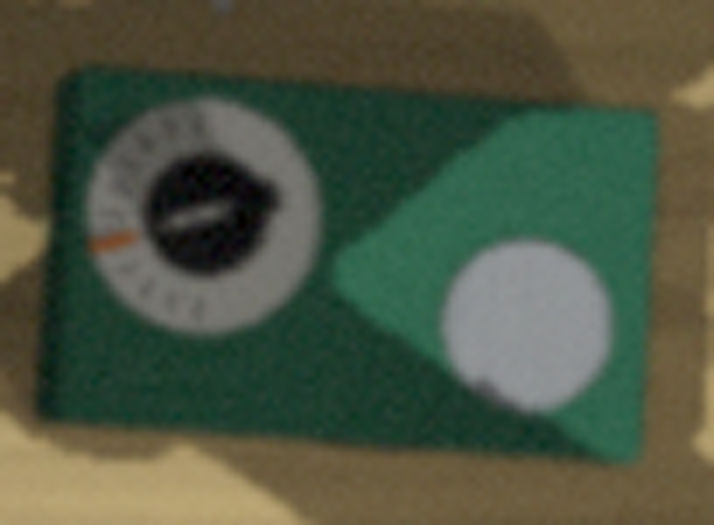

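The pointer line runs from (401.5,201.6) to (408.5,199.4), about 72.6° from image-down. The tab direction from the scale centre is 72.9°, so the dial is set. The tweezers are next.

{"fn": "apply_moves", "kwargs": {
  "commands": [
    [[-1, 0.06, 0.008, 0, 0.01], [-1, 0.06, 0, 0, 0.01], [-1, 0.06, 0, 0, 0.012], [-1, 0, 0, -0.15, 0], [-1, 0, 0, -0.15, 0], [-1, 0, 0, -0.15, 0], [-1, 0, 0, -0.15, 0], [-1, 0, 0, -0.15, 0], [-1, 0, 0, -0.11, 0], [-1, 0, 0, 0, 0], [-1, 0, 0, 0, 0], [-1, 0, 0, 0, 0]]
  ],
  "force": 25
}}

```text
t: 9.1
eef_pos: [0.6115, 0.2103, 0.0602]
ee_rot: [-3.141, -0.002, 0.037]
force: [-0.1, 0.4, 0.3]
width: 0.0874
gripper_force: 0.0
```

{"fn": "apply_moves", "kwargs": {
  "commands": [
    [[-0.3, 0, 0, 0, 0], [-0.3, 0, 0, 0, 0], [-0.3, 0, 0, 0, 0], [-0.3, 0, 0, 0, 0], [-0.3, 0, 0, 0, 0], [-0.3, 0, 0, 0, 0]]
  ]
}}

```text
t: 9.7
eef_pos: [0.6105, 0.2098, 0.0586]
ee_rot: [3.142, 0.0, 0.037]
force: [-0.4, 0.2, -0.4]
width: 0.0575
gripper_force: 0.0
```

{"fn": "apply_moves", "kwargs": {
  "commands": [
    [[0.045, 0, 0, 0, 0], [0.045, 0, 0, 0, 0], [0.045, 0, 0, 0, 0], [0.045, 0, 0, 0, 0], [0.045, 0, 0, 0, 0], [0.045, 0, 0, 0, 0], [0.045, 0, 0, 0, 0], [0.045, 0, 0, 0, 0]]
  ]
}}

```text
t: 10.5
eef_pos: [0.6105, 0.2098, 0.0586]
ee_rot: [3.142, 0.0, 0.037]
force: [0.7, 0.2, -0.5]
width: 0.0419
gripper_force: 9.8
```

{"fn": "apply_moves", "kwargs": {
  "commands": [
    [[0.045, 0, 0, 0.04, 0], [0.045, 0, 0, 0.06, 0], [0.045, 0, 0, 0.08, 0], [0.045, 0, 0, 0.1, 0], [0.045, 0, 0, 0.1, 0], [0.045, 0, 0, 0.1, 0], [0.045, 0, 0, 0.08, 0], [0.045, 0, 0, 0.04, 0], [0.045, 0, 0, 0, 0], [0.045, 0, 0, 0, 0], [0.045, 0, 0, 0, 0]]
  ]
}}

```text
t: 11.6
eef_pos: [0.61, 0.2095, 0.1775]
ee_rot: [3.141, 0.002, 0.037]
force: [-1.3, 0.6, -1.5]
width: 0.0419
gripper_force: 9.8
```

```bash
python3 - <<'E'
from h import *
s=arm.get_state();print(s['eef_pos'],np.rad2deg(s['ee_rot']),s['width'])
f=grab("side");im=f["image"];p=proj(f,[s['eef_pos']])[0].astype(int);print(p)
x0,y0=p[0]-90,p[1]-70
b=grab("top");q=proj(b,[s['eef_pos']])[0].astype(int);print(q)
c=np.vstack([cv2.resize(im[y0:y0+110,x0:x0+180],None,fx=3,fy=3),cv2.resize(b["image"][q[1]-45:q[1]+35,q[0]-90:q[0]+90],None,fx=3,fy=3)])
cv2.imwrite("pics/s2.png",c)
E
```

```text
[0.60995029 0.20949824 0.17748366] [1.79957285e+02 9.29423059e-02 2.10904988e+00] 0.04185342188035488
[285 185]
[276 184]
```

View pics/s2.png

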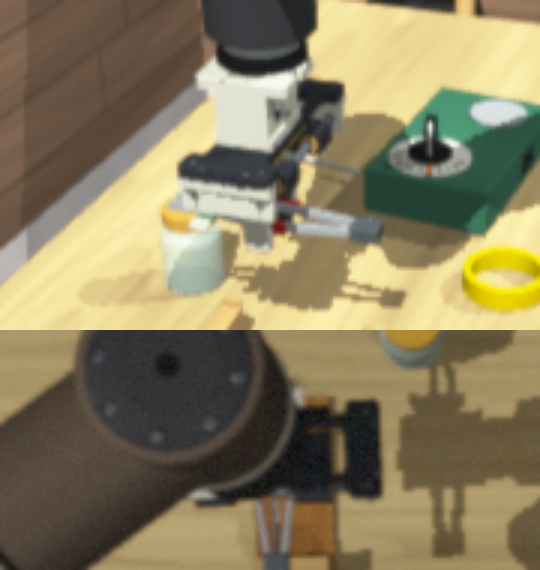

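The tweezers are lifted and look level in the fingers: tail at crop (365,230), tips at (200,215) by the fingers. The dial pointer stands over the tab. Carrying to the plate.

{"fn": "apply_moves", "kwargs": {
  "commands": [
    [[0.045, -0.02, -0.06, 0, 0], [0.045, -0.04, -0.12, 0, 0], [0.045, -0.05, -0.14, 0, 0], [0.045, -0.05, -0.14, 0, 0], [0.045, -0.05, -0.14, 0, 0], [0.045, -0.05, -0.14, 0, 0], [0.045, -0.05, -0.14, 0, 0], [0.045, -0.05, -0.14, 0, 0], [0.045, -0.05, -0.14, 0, 0], [0.045, -0.05, -0.14, 0, 0], [0.045, -0.05, -0.14, 0, 0], [0.045, -0.05, -0.14, 0, 0]]
  ]
}}

```text
t: 12.9
eef_pos: [0.4973, -0.1077, 0.1784]
ee_rot: [3.142, 0.0, 0.037]
force: [0.6, 0.1, -0.9]
width: 0.0421
gripper_force: 9.8
```

{"fn": "apply_moves", "kwargs": {
  "commands": [
    [[0.045, -0.05, -0.14, 0, 0], [0.045, -0.05, -0.14, 0, 0], [0.045, -0.05, -0.14, 0, 0], [0.045, -0.05, -0.14, 0, 0], [0.045, -0.05, -0.14, 0, 0], [0.045, -0.05, -0.14, 0, 0], [0.045, -0.02, -0.08, 0, 0], [0.045, 0, 0, 0, 0], [0.045, 0, 0, 0, 0], [0.045, 0, 0, 0, 0], [0.045, 0, 0, 0, 0]]
  ]
}}

```text
t: 14.0
eef_pos: [0.4347, -0.2896, 0.1786]
ee_rot: [-3.142, -0.0, 0.038]
force: [-0.4, 0.7, -2.1]
width: 0.0421
gripper_force: 9.8
```

```bash
python3 - <<'E'
from h import *
s=arm.get_state();print(s['eef_pos'],np.rad2deg(s['ee_rot']),s['width'],s['gripper_force'],s['force'])
b=grab("top");print(proj(b,[[.529,-.287,.17]]));im=b["image"][160:280,390:550]
f=grab("side");i2=f["image"][90:190,290:430];print(proj(f,[[.529,-.287,.17],[.529,-.287,.064]]))
cv2.imwrite("pics/s3.png",np.vstack([cv2.resize(im,(480,300)),cv2.resize(i2,(480,300))]))
E
```

```text
[ 0.43467318 -0.28961053  0.17859783] [-1.79999910e+02 -4.64178430e-03  2.17550624e+00] 0.0420500777310274 9.799465835094452 [-0.42444231  0.68010557 -2.06513008]
[[466.5713841  214.79357267]]
[[362.29758807 125.10461233]
 [360.89653369 152.33698396]]
```

View pics/s3.png

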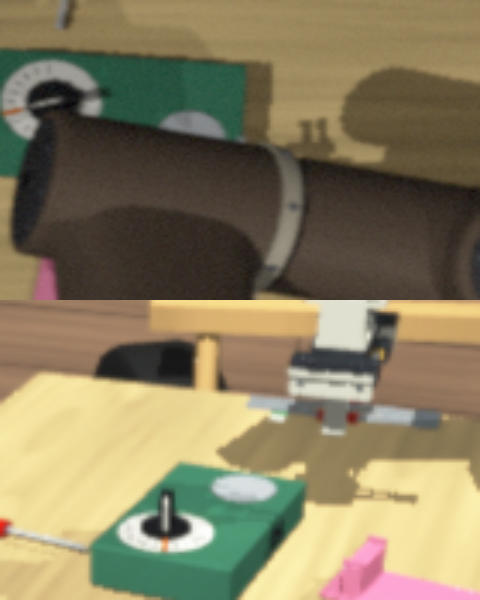

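The side view puts the tips at about (362,124), and the predicted point over the plate centre is (362.3,125.1). Lowering straight down by 80 mm.

{"fn": "apply_moves", "kwargs": {
  "commands": [
    [[0.045, 0, 0, -0.04, 0], [0.045, 0, 0, -0.06, 0], [0.045, 0, 0, -0.08, 0], [0.045, 0, 0, -0.08, 0], [0.045, 0, 0, -0.08, 0], [0.045, 0, 0, -0.04, 0], [0.045, 0, 0, -0.02, 0], [0.045, 0, 0, 0, 0], [0.045, 0, 0, 0, 0], [0.045, 0, 0, 0, 0], [0.045, 0, 0, 0, 0], [0.045, 0, 0, 0, 0]]
  ]
}}

```text
t: 15.3
eef_pos: [0.4347, -0.2903, 0.099]
ee_rot: [3.141, -0.001, 0.037]
force: [-0.4, -0.1, -1.0]
width: 0.0421
gripper_force: 9.8
```

```bash
python3 - <<'E'
from h import *
s=arm.get_state();print(s['eef_pos'],np.rad2deg(s['ee_rot']),s['width'],s['gripper_force'],s['force'])
f=grab("side");i2=f["image"][110:190,310:430];print(proj(f,[[.529,-.287,.094],[.529,-.287,.064]]))
cv2.imwrite("pics/s4.png",cv2.resize(i2,None,fx=6,fy=6,interpolation=cv2.INTER_CUBIC))
E
```

```text
[ 0.43473594 -0.29030753  0.09899467] [ 1.79984835e+02 -4.76441654e-02  2.11864479e+00] 0.04212180251894302 9.799183309078217 [-0.35673315 -0.09797554 -1.02970405]
[[361.28292239 144.83106642]
 [360.89653369 152.33698396]]
```

View pics/s4.png

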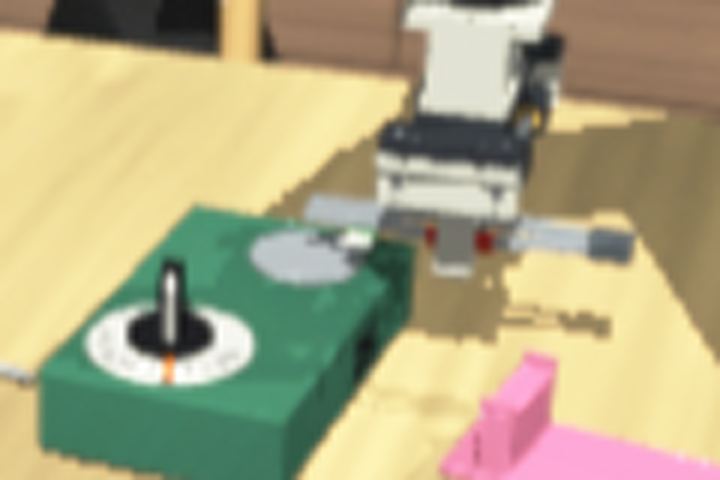

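The tips are at crop (308,208), which is pixel (361,144.7), against (361.3,144.8) predicted for 30 mm above the plate centre. The grip width is 42.1 mm, the fingers are steady, and the pointer is on the tab. Handing in.

```bash
python3 -c "
from station import arm
print(arm.job_done())"
```

```text
the job is handed in; nothing more can be done
None
```

I turned the dial's pointer onto the orange tab and handed in with the tweezers held level about 30 mm over the plate centre, grips at 42.1 mm (about a 12 mm tip gap by the given formula; I didn't check the gauge stripes directly); the hand-in returned no verdict.

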